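# Clip the job tag onto the parts caddy's D-ring

## Task

Clip the snap hook with the yellow job tag onto the steel D-ring of the blue parts caddy: press its sprung gate open against the ring's near bar and slide the bar into the closed end until the gate has snapped shut behind it. Then prove it with a steady, gentle tug of about 6 N that draws the hook's closed end against the bar for a good second, lay the hook down flat and let go. Never press or pull on the ring with more than 15 N, and leave the red-tagged hook, the watch and the oil jar where they are.

Things in the scene. Friction and masses are not known exactly. Their poses are not given: they have to be found in the camera images.
- clip_center (a point): centre of the shank (the grip) of the loose yellow-tagged steel snap hook, 140 g, lying flat. x runs along the hook from tag to closed loop end, y across, z up. In this frame, mm: dark shank x -22..22, y -9..9, z -10..10 (grip across y; centre 10 above what it lies on); tag plate x -64..-22, y -18..18, lowest 5 only; loop bars z -10..2, outline x 22..86, y -23..23
- clip_seat (a point): on the yellow hook (same axes): axis of an 8 mm bar at rest in the closed end of the loop; at x 74, y 0, z -4 mm from clip_center. Loop opening, mm from clip_center: x 30..78, y -15..15, with 45 degree fillets in the end's two corners that guide a bar to y 0. Spine bar y 15..23, end bar x 78..86, nose bar x 66..78, y -23..-15
- clip_mouth (a point): on the yellow hook (same axes): where to press the ring's bar; x 57, y -19, z -4 mm from clip_center. The mouth (x 30..66 on the -y side) is shut by a brass gate 33 long, 6 wide, hinged at x 32, y -19, swinging inward (+y) only. Press the bar in to y 0..6 (spine met at y 11), then, at that y, slide it to the closed end: past the round gate tip (x 60..65) the gate snaps shut
- clip_gate (a joint): angle of the yellow hook's sprung gate, rad: 0 shut (as it rests), grows as it is pushed into the loop, to 1.1 at most; about 1 N at the tip to start it and 4 N at 0.85 rad
- ring_mount (a point): middle of the slot in which the upright D-ring's near bar is clamped, 22 mm above the bench; all fixed. z up, x to the far bar (about away from the robot). The bar's axis is at x 0 but anywhere from y -4 to 4 mm: find it by feel or sight. Mm: bars 8 thick, axes 50 apart, straight over z -18..16, top at z 28. Plate 4 thick, x -25..85, y -30..30, top at z -18. Blue box from x 85, 34 high, y -85..85
- red_center (a point): centre of the shank of the other, red-tagged snap hook of the same shape and size (loose, lies flat, 10 mm above the bench); its gate is not to be used: leave it alone
- watch_center (a point): centre of a steel wrist watch lying on the bench, 42 mm across, about 130 mm long with its bracelet, 12 high: leave it alone
- oil_jar_mid (a point): middle of an amber oil jar, 40 mm across, 45 high, standing on the bench: leave it alone
Not all that is in view belongs to the job. Leave any green or pink look-alike of the part that bears clip_center alone.

How it is judged:
By the outcome, as a careful person would: the job done as asked, in the order asked, and still so for the second after the job is handed in, with the robot touching nothing.
It also fails if it takes over 64 s, if anything falls off the work surface, if the arm or the gripper's body presses on something with over 40 N, if the wrist force passes 120 N, or if a joint passes its speed limit or range.

## Robot

A 6-joint arm with a two-finger parallel gripper is mounted at the origin on the work surface. World frame = base frame: x ahead of the robot, y to its left, z up, the work surface at z = 0. Lengths are in mm, angles in rad, forces in N, time in s.
With the tool pointing down it reaches from about 325 to 850 mm from the base axis. Payload 15.5 kg.
Tool frame: the origin (TCP) lies midway between the tips of the shut fingers; the grasp point (between the pads) lies 19 mm behind it (grasp_offset is the distance from the TCP to the grasp point, in mm); z points along the fingers, y is the line along which they close (so a half turn about z gives the same grasp; the last joint's range is limited). The gripper opens to 91 mm and grips with 3 to 60 N. Pads are 32 mm wide; open, the fingers measure 118 mm over their backs; the gripper's body (76 mm by 178 mm) begins 60 mm behind the grasp point.
Start: joints at [-1.371, 0.494, 1.345, -0, 1.302, -0.096], TCP at [181.594, -598.038, 213.915] pointing down, gripper open.
Joint ranges: [-2.91, 2.91], [-0.82, 2.16], [0.22, 2.67], [-1.22, 4.37], [0.12, 2.79], [-3.08, 3.08]. Speed limits (rad/s): [1.89, 1.89, 2.57, 3.01, 3.01, 3.01].

## Interface

Orientations are given as a unit quaternion [w, x, y, z].
In Python, from workcell import * gives the robot as it stands. Calls block until the motion is done:
- reach(position, orientation): joint-space move of the TCP to a pose.
- move_l(position, attitude=None, max_speed=150, force_limit=None): straight line of the TCP; attitude=None keeps the orientation; max_speed is the mean speed in mm/s. With force_limit (N) it stops when the force on the tool has changed by that much, and returns True; else False.
- goto_joints(angles): joint-space move.
- grip(opening, grip_force=None): opening from 0.0 (shut) to 1.0 (fully open); grip_force is the grip in N (None keeps the last); returns when the fingers have stopped.
- sleep(seconds).
- ik(position, orientation): joint angles nearest the present ones, or None.
- get_obs(): the state.
- get_image(name): name is "scene" or "top" or "wrist"; returns a dict with "pixels" (420x560x3 uint8, red, green, blue), "camera_matrix" (3x3 intrinsics, pixels), "position" and "orientation" of the camera in the world. Camera axes: x right, y up, looking along -z (the intrinsics and any distortion apply to the point x, -y, -z); pixel columns grow to the right and rows downward; lengths in mm; the calibration is good to about 2 mm. A picture is of the moment at which its call begins. There is no depth.
A pose or a line that the arm cannot do raises PlanningError and nothing moves.
- job_done(): hands the job in; it is judged then, once.
The state is a dict: "t": time; "joint_positions": joint angles; "qvel": joint speeds; "tau": joint torques, N m; "position": TCP position; "eef_rot": TCP orientation; "contact_force": force on the tool from outside, world axes, zero at the start; "moment": the same for the moment, N m; "opening": opening from 0.0 (shut) to 1.0 (fully open); "grip_force": force on a finger pad.
Only numpy, scipy, OpenCV 4.12 (cv2) and the standard library are available. Lean on these libraries where they do the work, as an engineer would, in place of code of your own. Each camera call takes 0.05 s, during which the arm holds its last target. There are 200 camera calls.

## Working session

There is one attempt and no reset: what is moved stays moved. The work goes in short steps, each a Python script; the robot and the scene stay as the last script left them, time stands still between calls to the robot, and variables do not carry over. Pictures are saved under pics/ and viewed, at most 11 in all, crops included, and the job is handed in when it is done.

```bash
mkdir -p pics; ls; cat > h.py <<'E'
from workcell import *
import numpy as np, cv2
from scipy.spatial.transform import Rotation as R
def rot(q): return R.from_quat([q[1],q[2],q[3],q[0]])
def snap(n,f):
    im=get_image(n); cv2.imwrite('pics/'+f+'.png',im['pixels'][:,:,::-1]); np.save('pics/'+f+'.npy',im,allow_pickle=True); return im
def load(f): return np.load('pics/'+f+'.npy',allow_pickle=True).item()
def pix(im,u,v,z):
    K=np.array(im['camera_matrix']); d=np.linalg.inv(K)@[u,v,1]; d=rot(im['orientation']).apply([d[0],-d[1],-d[2]])
    p=np.array(im['position']); return p+d*(z-p[2])/d[2]
def proj(im,P):
    c=rot(im['orientation']).inv().apply(np.array(P)-im['position']); K=np.array(im['camera_matrix'])
    q=K@[c[0],-c[1],-c[2]]; return q[:2]/q[2]
def down(yaw): # tool down, tool x at angle yaw in world, y mirrored
    q=(R.from_euler('z',yaw)*R.from_euler('x',np.pi)).as_quat(); return [q[3],q[0],q[1],q[2]]
E
python3 - <<'E'
from h import *
for n in('top','scene'):
    im=snap(n,n+'0'); print({k:v for k,v in im.items() if k!='pixels'})
print(get_obs())
E
```

```text
pics
{'camera_matrix': array([[403.86554255,   0.        , 277.56749647],
       [  0.        , 403.86554255, 207.93641469],
       [  0.        ,   0.        ,   1.        ]]), 'position': array([ 349.69617467,  -39.47681796, 1132.30974855]), 'orientation': array([-0.69548762, -0.04318186,  0.06175051,  0.71457622])}
{'camera_matrix': array([[441.43623678,   0.        , 269.47508402],
       [  0.        , 441.43623678, 209.71963962],
       [  0.        ,   0.        ,   1.        ]]), 'position': array([1283.71082574,  -80.38513181,  806.1470167 ]), 'orientation': array([0.65564626, 0.27958953, 0.27272479, 0.64620343])}
{'t': 0.1, 'joint_positions': array([-1.37149173e+00,  4.94139660e-01,  1.34604179e+00,  9.12781728e-06,
        1.30248021e+00, -9.54730901e-02]), 'qvel': array([ 0.00045009,  0.00075984, -0.00066842,  0.00143757, -0.00231376,
       -0.00222913]), 'tau': array([ 1.62864613e-03, -8.80237484e+01, -3.82546270e+01,  7.07204640e-02,
        4.81275120e-02, -1.78301934e-05]), 'position': array([ 181.53769131, -597.71861628,  213.39558703]), 'eef_rot': array([-5.34008830e-04,  9.89157950e-01,  1.46854569e-01, -2.33425094e-05]), 'contact_force': array([ 0.13276647, -0.46276951, -0.20884428]), 'moment': array([-0.03033149,  0.0177914 , -0.00400075]), 'grip_force': 0.0, 'opening': 0.9974643472728746}
```

View pics/top0.png

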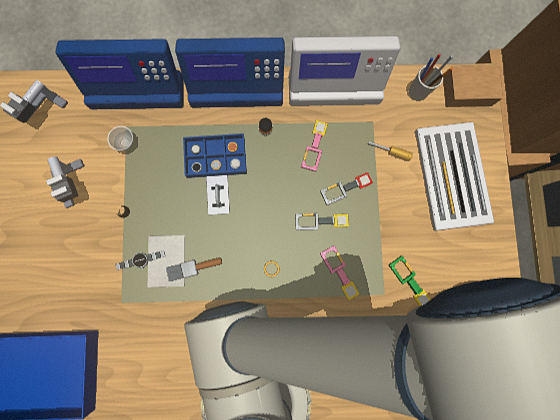

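View pics/scene0.png

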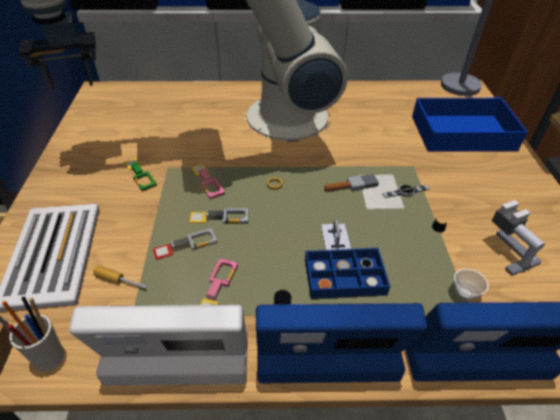

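```bash
python3 - <<'E'
from h import *
a=cv2.imread('pics/top0.png')
c=cv2.resize(a[165:245,180:380],None,fx=4,fy=4,interpolation=cv2.INTER_CUBIC)
cv2.imwrite('pics/c1.png',c)
E
```

```text
(no output)
```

View pics/c1.png

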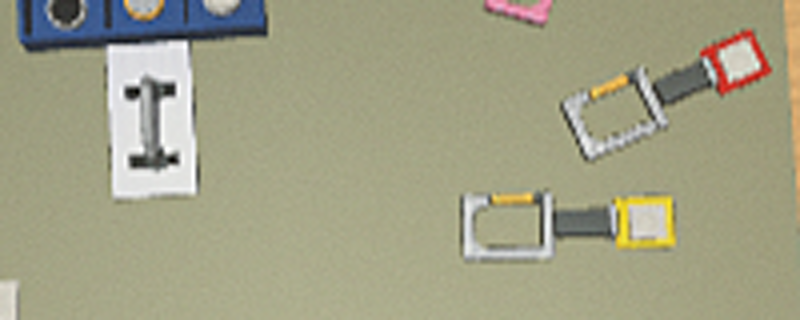

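Choices: steel with yellow tag (322,221) is the one wanted. Rejected: red-tagged steel (347,187), pink (316,145) and (340,270), green (405,275). The crop confirms steel, a yellow tag and the gate on the far (+x) side, with the closed end to the left (+y). The ring is at (217,196).

```bash
python3 - <<'E'
from h import *
im=load('top0')
f=lambda u,v,z:print((u,v),pix(im,180+(u+.5)/4-.5,165+(v+.5)/4-.5,z).round(1))
print('hook');f(463,228,12);f(552,228,12);f(585,222,20);f(612,222,20);f(554,222,20);f(645,221,5);f(675,221,5)
print('plate');[f(*p,4) for p in[(106,40),(190,40),(114,198),(197,194)]];f(152,160,4);f(150,92,4);f(147,78,50)
print('red');f(595,157,12);f(685,83,20);
o=get_obs();w=get_image('wrist');r=rot(o['eef_rot']);print('wristcam in tool',r.inv().apply(w['position']-o['position']),(r.inv()*rot(w['orientation'])).as_matrix().round(2),w['camera_matrix'][0,0])
E
```

```text
hook
(463, 228) [ 477.  -120.1   12. ]
(552, 228) [ 475.4 -182.4   12. ]
(585, 222) [ 478.1 -204.6   20. ]
(612, 222) [ 477.6 -223.4   20. ]
(554, 222) [ 478.7 -182.9   20. ]
(645, 221) [ 479.4 -249.3    5. ]
(675, 221) [ 478.9 -270.5    5. ]
plate
(106, 40) [619.2 129.1   4. ]
(190, 40) [617.8  69.5   4. ]
(114, 198) [505.5 123.8   4. ]
(197, 194) [506.9  65.7   4. ]
(152, 160) [531.9  97.1   4. ]
(150, 92) [580.7  98.1   4. ]
(147, 78) [581.1  94.5  50. ]
red
(595, 157) [ 524.9 -215.    12. ]
(685, 83) [ 574.9 -279.9   20. ]
wristcam in tool [  73.85291134   -1.01353463 -169.63374528] [[ 0.    0.96  0.26]
 [ 1.   -0.   -0.  ]
 [-0.    0.26 -0.96]] 305.67150777453315
```

```bash
python3 - <<'E'
from h import *
grip(0.42)
reach([478,-190,150],down(np.pi/2)); sleep(.2)
w=snap('wrist','w1'); o=get_obs(); print(o['t'],o['position'],o['eef_rot'],o['joint_positions'])
cv2.imwrite('pics/w1b.png',cv2.resize(w['pixels'][:,:,::-1],None,fx=1.4,fy=1.4,interpolation=cv2.INTER_CUBIC))
E
```

```text
3.1583 [ 477.9053777  -190.49296866  150.02628596] [ 4.60212891e-05  7.07444206e-01  7.06769194e-01 -4.68783583e-06] [-4.95381992e-01  4.18327181e-01  1.69429862e+00 -4.12574139e-05
  1.02888135e+00 -4.94406104e-01]
```

View pics/w1b.png

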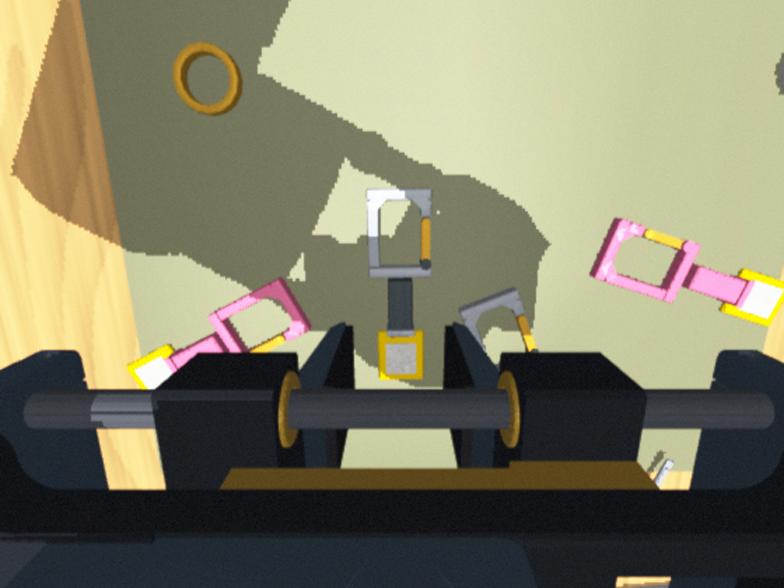

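The yellow hook is centred at (400,307) in the enlarged view, with its loop end at row 189 and tag end at row 379. The gate is on the right (+X).

```bash
python3 - <<'E'
from h import *
im=load('w1')
f=lambda n,u,v,z:print(n,pix(im,(u+.5)/1.4-.5,(v+.5)/1.4-.5,z).round(1))
f('end',399,189,12);f('end left',367,190,12);f('end right',432,190,12);f('base left',369,276,12);f('base right',431,274,12)
f('shank loop end',400,279,20);f('shank tag end L',388,334,20);f('shank tag R',412,334,20);f('shank L top',388,281,20);f('shank R top',412,281,20);f('tag end',401,379,5);
# go see the ring
q=down(np.pi/2)
reach([531,50,150],q); sleep(.2)
w=snap('wrist','w2'); o=get_obs(); print(o['t'],o['position'])
cv2.imwrite('pics/w2b.png',cv2.resize(w['pixels'][60:270,150:430,::-1],None,fx=2.8,fy=2.8,interpolation=cv2.INTER_CUBIC))
E
```

```text
end [ 478.  -120.3   12. ]
end left [ 455.7 -121.    12. ]
end right [ 501. -121.   12.]
base left [ 455.9 -182.2   12. ]
base right [ 501.4 -180.8   12. ]
shank loop end [ 478.7 -182.7   20. ]
shank tag end L [ 469.8 -224.5   20. ]
shank tag R [ 487.6 -224.5   20. ]
shank L top [ 470.  -184.2   20. ]
shank R top [ 487.3 -184.2   20. ]
tag end [ 479.6 -268.3    5. ]
4.375 [531.09686035  48.95340021 150.01980426]
```

View pics/w2b.png

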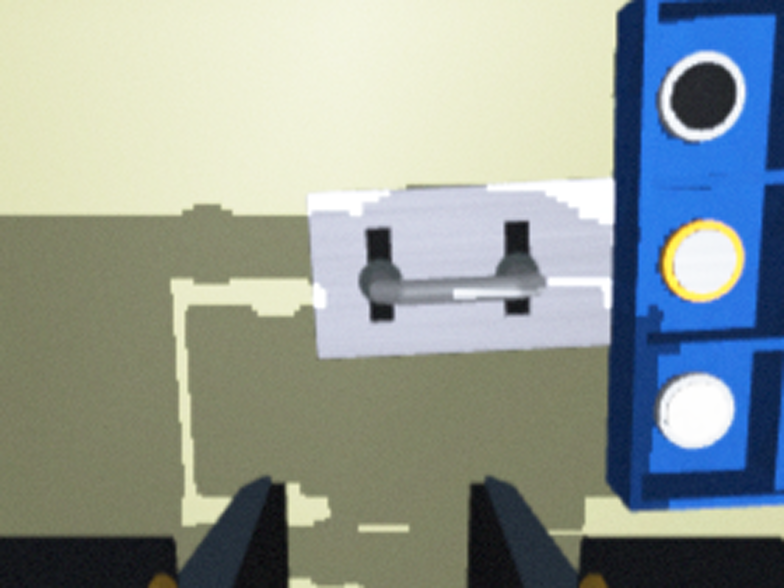

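```bash
python3 - <<'E'
from h import *
im=load('w2')
f=lambda n,u,v,z:print(n,pix(im,150+(u+.5)/2.8-.5,60+(v+.5)/2.8-.5,z).round(1))
f('slot top',378,229,4);f('slot bot',382,321,4);f('slot2 top',517,221,4);f('slot2 bot',517,314,4)
f('blob top',380,259,4);f('blob bot?',380,303,4);f('blob l',358,282,4);f('blob r',402,282,4)
f('blob2 top',517,252,4);f('arch near top',372,291,46);f('arch near lowedge',400,303,48);f('arch near upedge',400,281,48);f('arch far lowedge',520,293,48);f('arch far upedge',520,276,48)
f('plate',309,195,4);f('plate',319,357,4);print(im['position'])
for b in ([531,93,4],[531,97,4],[531,97,40],[581,97,40]): print(b,((proj(im,b)-[150,60]+.5)*2.8-.5).round(0))
E
python3 - <<'E'
import cv2
a=cv2.imread('pics/w2.png')
cv2.imwrite('pics/w2c.png',cv2.resize(a[130:185,270:360],None,fx=8,fy=8,interpolation=cv2.INTER_CUBIC))
E
```

```text
slot top [530.9 112.5   4. ]
slot bot [532.4  79.4   4. ]
slot2 top [580.8 115.2   4. ]
slot2 bot [582.2  81.9   4. ]
blob top [531.7 101.9   4. ]
blob bot? [531.7  86.    4. ]
blob l [523.6  93.6   4. ]
blob r [539.7  93.6   4. ]
blob2 top [581.2 104.3   4. ]
arch near top [529.   94.8  46. ]
arch near lowedge [537.9  91.2  48. ]
arch near upedge [537.8  98.1  48. ]
arch far lowedge [575.7  94.4  48. ]
arch far upedge [575.4  99.6  48. ]
plate [506.4 124.3   4. ]
plate [508.9  65.9   4. ]
[530.74362155 123.70973784 319.6373395 ]
[531, 93, 4] [378. 284.]
[531, 97, 4] [378. 273.]
[531, 97, 40] [378. 282.]
[581, 97, 40] [533. 282.]
```

View pics/w2c.png

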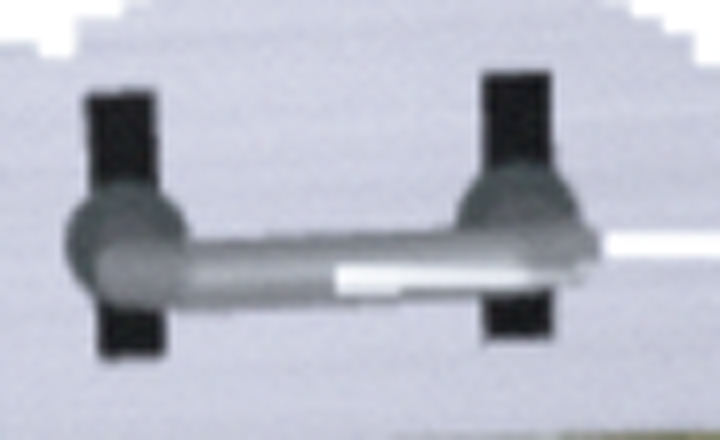

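The washers are centred at about (125,245) in the crop, and the bar rises from the near one. That puts the bar at about (531.7, 94.2), with ring yaw about 2.5°. Next I grasp, lift and check.

```bash
python3 - <<'E'
from h import *
q=down(np.radians(90.6))
reach([478.7,-204.7,80],q)
move_l([478.7,-204.7,12],q,100)
print(move_l([478.7,-204.7,2.5],q,40,force_limit=6)); 
grip(0.0,45); o=get_obs(); print(o['t'],o['position'],o['opening'],o['grip_force'])
move_l([478.7,-204.7,70],None,100)
q2=down(np.radians(92.5))
reach([485,-10,90],q2); sleep(.3)
w=snap('wrist','w3'); o=get_obs(); print(o['t'],o['position'],o['opening'],o['grip_force'],o['contact_force'],o['joint_positions'])
cv2.imwrite('pics/w3b.png',cv2.resize(w['pixels'][0:280,190:520,::-1],None,fx=2.1,fy=2.1,interpolation=cv2.INTER_CUBIC))
E
```

```text
False
7.0917 [ 478.78295199 -204.75665534    2.61300973] 0.19603016141408128 45.00029504299164
9.0667 [485.01016942 -10.59982393  89.88021059] 0.19477738357991908 44.99917387962341 [ 0.08049389 -0.35622016 -1.4867368 ] [-1.45001834e-01  4.76757409e-01  1.82455138e+00 -2.81964340e-05
  8.40467189e-01 -1.87565531e-01]
```

View pics/w3b.png

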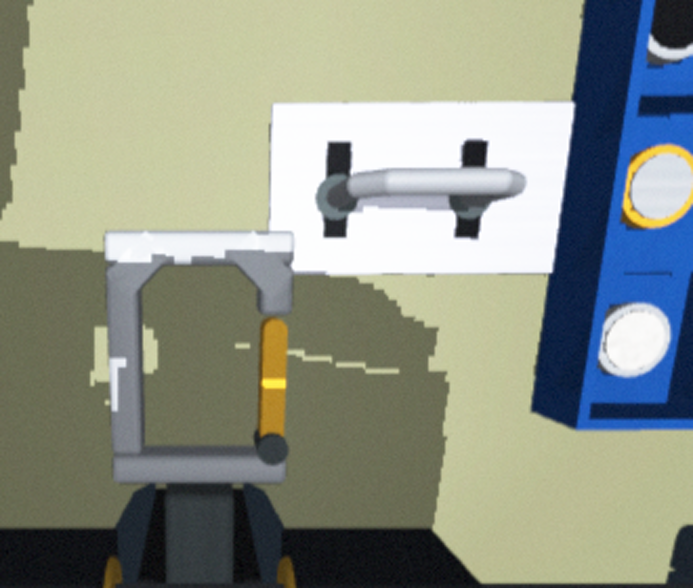

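The hook is held square. Its end edge is at row 232, columns 106–293. The near washer is centred at (336,197).

```bash
python3 - <<'E'
from h import *
im=load('w3')
P=lambda u,v,z:pix(im,190+(u+.5)/2.1-.5,(v+.5)/2.1-.5,z)
th=np.radians(92.5);ex=np.array([np.cos(th),np.sin(th)]);ey=np.array([-ex[1],ex[0]]);T=np.array([485.0,-10.6])
for n,p in dict(endL=(106,233),endR=(293,233),baseL=(114,482),baseR=(285,482)).items():
    w=P(*p,99.4)[:2]; print(n,w.round(1),'rel TCP in hook axes',((w-T)@ex).round(1),((w-T)@ey).round(1))
for n,p in dict(wL=(316,197,4),wR=(357,197,4),wB=(336,221,4),wT=(336,174,4),slotT=(339,142,4),slotB=(335,237,4),arch_u=(440,170,50),arch_l=(440,193,46)).items(): print(n,P(*p).round(1))
E
```

```text
endL [459.1  72.4] rel TCP in hook axes 84.1 22.3
endR [503.3  74.3] rel TCP in hook axes 84.0 -22.0
baseL [461.5  10.4] rel TCP in hook axes 22.0 22.6
baseR [506.3  12.4] rel TCP in hook axes 22.0 -22.3
wL [523.9  93.5   4. ]
wR [539.1  94.1   4. ]
wB [532.2  85.4   4. ]
wT [530.5 101.7   4. ]
slotT [530.5 112.6   4. ]
slotB [532.3  79.6   4. ]
arch_u [553.   97.4  50. ]
arch_l [555.3  91.5  46. ]
```

```bash
cat >> h.py <<'E'
th=np.radians(92.5);ex=np.array([np.cos(th),np.sin(th)]);ey=np.array([-ex[1],ex[0]]);B=np.array([531.6,93.6])
def tcp(hx,hy,z=20): p=B-(hx-1)*ex-hy*ey; return [p[0],p[1],z]
def st(f0=0):
    o=get_obs(); d=B-o['position'][:2]; f=o['contact_force']-f0; return round(o['t'],2),'hx %.1f hy %.1f'%(d@ex+1,d@ey),'z %.1f'%o['position'][2],'Fx %.1f Fy %.1f Fz %.1f'%(f[:2]@ex,f[:2]@ey,f[2]),'op %.3f'%o['opening']
E
python3 - <<'E'
from h import *
q2=down(th)
move_l(tcp(57,-40,70),q2,100); move_l(tcp(57,-40,20),q2,80); sleep(.3)
f0=get_obs()['contact_force']; np.save('f0.npy',f0); print(st(f0))
print(move_l(tcp(57,-24),q2,20,force_limit=4),st(f0))
for hy in(-18,-12,-6,-2,2):
    s=move_l(tcp(57,hy),q2,20,force_limit=11); print(s,st(f0))
    if s: break
snap('wrist','w4'); w=load('w4')
cv2.imwrite('pics/w4b.png',cv2.resize(w['pixels'][0:280,190:520,::-1],None,fx=2.1,fy=2.1,interpolation=cv2.INTER_CUBIC))
E
```

```text
(10.8, 'hx 57.0 hy -39.8', 'z 20.3', 'Fx 0.0 Fy 0.0 Fz 0.0', 'op 0.197')
False (11.75, 'hx 57.0 hy -24.3', 'z 19.9', 'Fx 0.1 Fy 0.9 Fz 0.8', 'op 0.192')
False (12.2, 'hx 57.0 hy -18.1', 'z 20.0', 'Fx -0.3 Fy 1.7 Fz 2.1', 'op 0.198')
False (12.65, 'hx 57.1 hy -11.9', 'z 20.0', 'Fx -1.9 Fy 2.5 Fz 1.6', 'op 0.191')
False (13.1, 'hx 57.1 hy -5.7', 'z 20.0', 'Fx -4.1 Fy 2.9 Fz 0.7', 'op 0.189')
False (13.45, 'hx 57.1 hy -1.9', 'z 20.0', 'Fx -3.5 Fy 1.5 Fz 1.5', 'op 0.201')
False (13.8, 'hx 57.1 hy 2.3', 'z 20.1', 'Fx -4.6 Fy 1.0 Fz -0.4', 'op 0.194')
```

View pics/w4b.png

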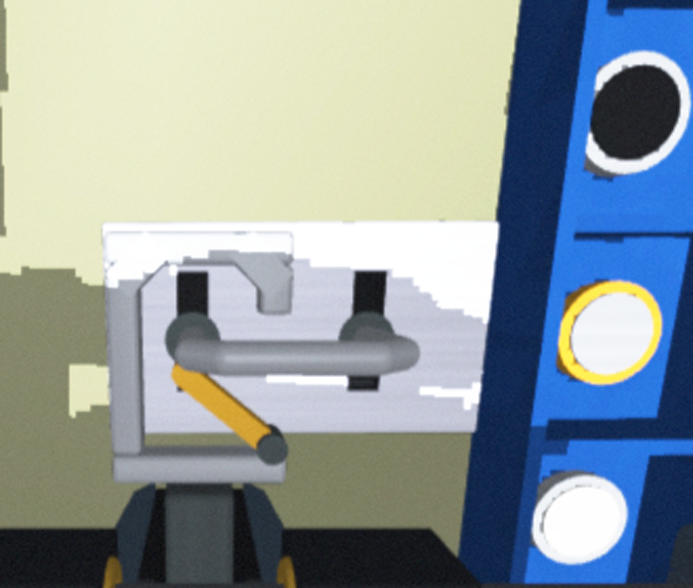

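The bar (190,345) is inside the loop and the gate is held open against it. Next I slide it to the closed end and feel for the stop.

```bash
python3 - <<'E'
from h import *
f0=np.load('f0.npy');q2=down(th)
for hx in(61,65,69,71):
    s=move_l(tcp(hx,2),q2,20,force_limit=11); print(s,st(f0))
    if s: break
s=move_l(tcp(80,1),q2,6,force_limit=4.5); print(s,st(f0))
sleep(.1); print(st(f0))
snap('wrist','w5'); w=load('w5')
cv2.imwrite('pics/w5b.png',cv2.resize(w['pixels'][0:280,190:520,::-1],None,fx=2.1,fy=2.1,interpolation=cv2.INTER_CUBIC))
E
```

```text
False (14.2, 'hx 61.3 hy 2.4', 'z 20.1', 'Fx -5.8 Fy -1.0 Fz 1.0', 'op 0.196')
False (14.55, 'hx 64.9 hy 2.2', 'z 20.0', 'Fx 0.5 Fy -0.8 Fz 1.0', 'op 0.191')
False (14.9, 'hx 69.1 hy 2.0', 'z 20.0', 'Fx 0.1 Fy -1.6 Fz 0.9', 'op 0.191')
False (15.15, 'hx 71.1 hy 2.0', 'z 20.0', 'Fx 0.1 Fy -0.7 Fz 0.6', 'op 0.193')
True (15.88, 'hx 73.8 hy 1.5', 'z 19.8', 'Fx 1.6 Fy -1.6 Fz 2.3', 'op 0.195')
(15.97, 'hx 73.8 hy 1.4', 'z 19.6', 'Fx 2.0 Fy -0.8 Fz 1.5', 'op 0.192')
```

View pics/w5b.png

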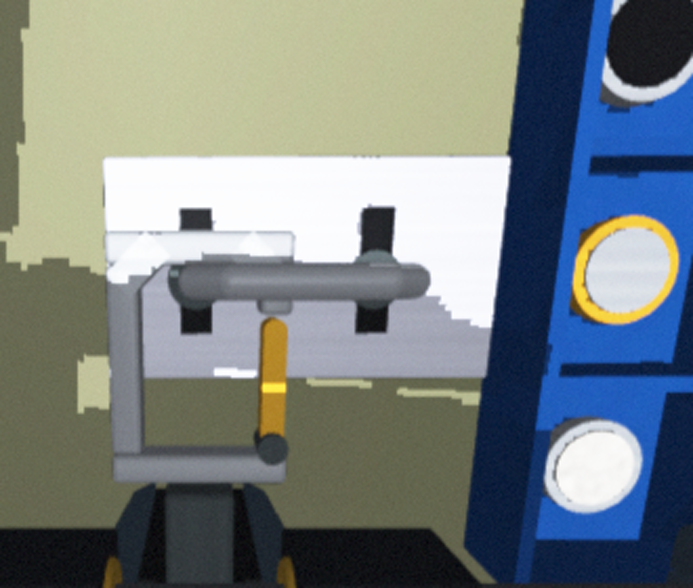

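The bar is seated in the closed end and the gate is shut, with brass in line at (273,380). Now the tug.

```bash
python3 - <<'E'
from h import *
f0=np.load('f0.npy');q2=down(th)
def F():
    a=[]
    for _ in range(6): sleep(.02); a.append(get_obs()['contact_force']-f0)
    a=np.mean(a,0); return a[:2]@ex,a[:2]@ey
o=get_obs(); c=73.9; y=1.3; k=None; held=0; fp=None
for i in range(40):
    f,fy=F(); t=get_obs()['t']; print(round(t,2),'c %.2f f %.1f fy %.1f'%(c,f,fy))
    if abs(f-6)<.9:
        t0=t if not held else t0; held=1
        if t-t0>2: break
        continue
    held=0
    c+=np.clip((6-f)*.06,-.25,.25)
    move_l(tcp(c,y,19.8),q2,10,force_limit=8)
print(st(f0))
E
```

```text
16.12 c 73.90 f 1.6 fy -2.3
16.48 c 74.15 f 4.4 fy -2.5
16.82 c 74.24 f 5.0 fy -2.5
17.18 c 74.30 f 6.0 fy -2.8
17.27 c 74.30 f 6.4 fy -2.6
17.38 c 74.30 f 6.4 fy -2.7
17.48 c 74.30 f 6.2 fy -2.5
17.57 c 74.30 f 5.8 fy -3.1
17.68 c 74.30 f 6.3 fy -2.5
17.77 c 74.30 f 5.9 fy -2.8
17.88 c 74.30 f 6.1 fy -2.6
17.98 c 74.30 f 6.1 fy -2.9
18.07 c 74.30 f 6.0 fy -2.9
18.18 c 74.30 f 6.3 fy -3.1
18.27 c 74.30 f 5.7 fy -3.2
18.38 c 74.30 f 5.9 fy -2.8
18.48 c 74.30 f 6.0 fy -2.5
18.57 c 74.30 f 5.7 fy -3.0
18.68 c 74.30 f 5.9 fy -2.7
18.77 c 74.30 f 5.7 fy -2.8
18.88 c 74.30 f 6.4 fy -2.9
18.98 c 74.30 f 6.0 fy -2.8
19.07 c 74.30 f 6.1 fy -2.7
19.18 c 74.30 f 5.9 fy -2.9
19.27 c 74.30 f 5.4 fy -2.7
(19.27, 'hx 74.0 hy 1.2', 'z 19.7', 'Fx 5.1 Fy -2.9 Fz 0.1', 'op 0.195')
```

Tug held for 2 s at 6 N. There was a sideways load from a fillet, so I repeat it briefly with the bar centred, then lay the hook down.

```bash
python3 - <<'E'
from h import *
f0=np.load('f0.npy');q2=down(th)
def F():
    a=[]
    for _ in range(6): sleep(.02); a.append(get_obs()['contact_force']-f0)
    a=np.mean(a,0); return a[:2]@ex,a[:2]@ey
move_l(tcp(72.5,0,20),q2,10); y=-.2; c=73.9; held=0
move_l(tcp(c,y,20),q2,6,force_limit=5)
for i in range(40):
    f,fy=F(); t=get_obs()['t']; print(round(t,2),'c %.2f f %.1f fy %.1f'%(c,f,fy))
    if abs(f-6)<.9:
        t0=t if not held else t0; held=1
        if t-t0>1.6: break
        continue
    held=0; c+=np.clip((6-f)*.06,-.25,.25)
    move_l(tcp(c,y,20),q2,10,force_limit=8)
move_l(tcp(69.5,0,20),q2,10); print(st(f0))
s=move_l(tcp(69.5,0,5),q2,12,force_limit=3); print('down',s,st(f0))
snap('wrist','w6'); w=load('w6')
cv2.imwrite('pics/w6b.png',cv2.resize(w['pixels'][0:280,190:520,::-1],None,fx=2.1,fy=2.1,interpolation=cv2.INTER_CUBIC))
E
```

```text
20.13 c 73.90 f 2.2 fy -1.3
20.48 c 74.13 f 4.7 fy -1.5
20.83 c 74.21 f 5.5 fy -1.8
20.93 c 74.21 f 5.5 fy -1.7
21.03 c 74.21 f 5.3 fy -1.6
21.13 c 74.21 f 5.2 fy -1.7
21.23 c 74.21 f 5.6 fy -1.8
21.33 c 74.21 f 5.1 fy -1.7
21.68 c 74.26 f 5.8 fy -2.0
21.78 c 74.26 f 5.5 fy -1.9
21.88 c 74.26 f 5.7 fy -2.0
21.98 c 74.26 f 5.7 fy -1.7
22.08 c 74.26 f 5.8 fy -1.8
22.18 c 74.26 f 6.1 fy -1.8
22.28 c 74.26 f 5.9 fy -1.7
22.38 c 74.26 f 5.6 fy -1.8
22.48 c 74.26 f 5.7 fy -1.8
22.58 c 74.26 f 6.0 fy -1.6
22.68 c 74.26 f 5.7 fy -1.7
22.78 c 74.26 f 5.8 fy -1.6
22.88 c 74.26 f 5.8 fy -1.8
22.98 c 74.26 f 5.6 fy -1.9
23.08 c 74.26 f 5.5 fy -1.8
23.18 c 74.26 f 5.6 fy -1.6
23.28 c 74.26 f 6.0 fy -1.9
(23.91, 'hx 69.5 hy 0.0', 'z 20.0', 'Fx -0.7 Fy -1.5 Fz 0.9', 'op 0.196')
down True (24.94, 'hx 69.6 hy -0.0', 'z 6.3', 'Fx -0.0 Fy -1.1 Fz 9.7', 'op 0.192')
```

View pics/w6b.png

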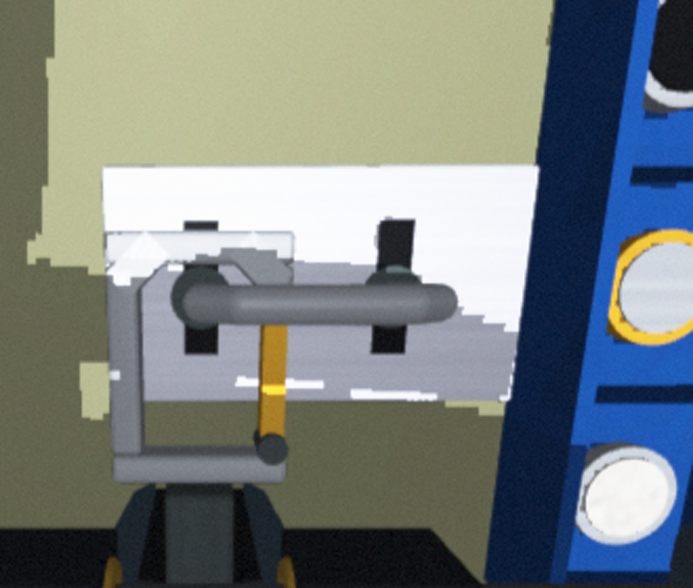

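The hook is on the plate with the bar in the loop and the gate shut. Release it.

```bash
python3 - <<'E'
from h import *
f0=np.load('f0.npy');q2=down(th)
move_l(tcp(69.6,0,6.6),q2,5); print(st(f0))
grip(0.4); sleep(.2); print(st(f0))
o=get_obs()['position']; move_l([o[0],o[1],60],None,50); move_l([o[0],o[1],170],None,120); sleep(.2)
w=snap('wrist','w7'); print(st(f0))
cv2.imwrite('pics/w7b.png',cv2.resize(w['pixels'][0:350,100:500,::-1],None,fx=1.7,fy=1.7,interpolation=cv2.INTER_CUBIC))
E
```

```text
(25.29, 'hx 69.6 hy 0.1', 'z 6.6', 'Fx -0.4 Fy -1.1 Fz 2.4', 'op 0.195')
(25.98, 'hx 69.6 hy -0.0', 'z 6.6', 'Fx 0.3 Fy -2.2 Fz 1.7', 'op 0.402')
(28.52, 'hx 69.6 hy -0.2', 'z 169.5', 'Fx -0.4 Fy -1.7 Fz 2.5', 'op 0.400')
```

View pics/w7b.png

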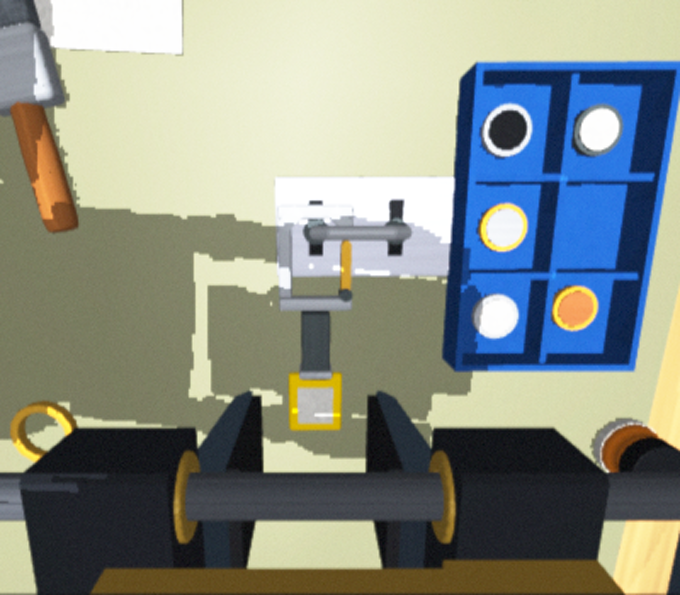

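The hook lies flat on the ring with the bar at (316,232) and the gate shut at (346,265). The gripper is clear.

```bash
python3 -c "
from h import *
print(job_done())"
```

```text
the job is handed in; nothing more can be done
None
```

I clipped the yellow-tagged hook onto the caddy's ring with its gate shut, tugged it twice at about 6 N (2.1 s, then 1.6 s), laid it down and let go, and handed the job in at about 28.5 s; its tag end hangs past the 4 mm base plate, so it may rest about 2° off level.

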